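Lock a circuit board into the clamshell test jig and hold it shut

ROBOT

A 6-joint arm with a two-finger parallel gripper is mounted at the origin on a cart in front of the work surface, level with it; the furniture and walls round the work are solid. World frame = base frame: x ahead of the robot, y to its left, z up, the work surface at z = 0. Lengths are in m, angles in rad, forces in N, time in s.
With the tool pointing down it reaches from about 0.35 to 0.85 m from the base axis. Payload 8.1 kg.
Tool frame: the origin (TCP) lies on the mounting face of the last link; the fingertips stand 186 mm ahead of it and the grasp point (between the pads) lies 167 mm ahead of it; z points along the fingers, y is the line along which they close (so a half turn about z gives the same grasp; the last joint's range is limited). The gripper opens to 93 mm and grips with 3 to 60 N. Pads are 15 mm wide; open, the fingers measure 128 mm over their backs; the gripper's body (75 mm by 188 mm) begins 65 mm behind the grasp point.
Start: joints at [-1.189, 0.13, 1.488, -0, 1.523, -0.085], TCP at [0.27, -0.536, 0.405] pointing down, gripper open.
Joint ranges: [-2.96, 2.96], [-0.89, 2.26], [0.02, 2.5], [-1.34, 4.48], [0, 2.73], [-2.66, 2.66]. Speed limits (rad/s): [2.39, 2.39, 2.79, 3.14, 3.14, 3.14].

INTERFACE

Orientations are given as a rotation vector (axis times angle).
In Python, from plant import * gives the robot as it stands. The module is installed in compiled form; this text tells all that it offers.
- The arm moves only by the tool arm_command, never from a script. Its argument "increments" is a list of rows, each a list of 6 numbers: the shift along the tool's x, y, z in units of 0.2 m (1.0 is 0.2 m), then the turn, a rotation vector about the tool's x, y, z in units of pi rad (1.0 is pi rad). A call has exactly 5 rows; each row is the pose to reach, as a shift and turn from the pose commanded when the call began, along the tool's axes at that moment, turning the shorter way round; what a row does not reach only later rows make up. A row lasts 1/8 s, in which the tool goes at most 62.5 mm and 10.7 degrees, less where a joint would pass 70% of its speed; a pose out of reach is approached as far as the arm can. A call with a number of a shift or a turn outside -1 to 1 is refused whole. A call with a gripper value outside its range is refused whole. "fingers" is the closure, from -1 (fully open) to 1 (shut), set as the call begins (left out, the last holds). The fingers move at their own pace and stop on an object; "force" is the grip in N (left out, the last holds). Time passes only in rows, so rows that repeat a pose let the fingers close, or fill a call up. It gives the time, the measured TCP pose, the force, the opening and the grip force at its end, in the units of the state.
- read_state(): the state, without advancing time (a new reading comes with each control period).
- read_camera(name): name is "scene" or "side" or "wrist"; returns a dict with "image" (420x560x3 uint8, red, green, blue), "fx", "fy", "cx", "cy" (pixels), "T" (4x4, takes a point from camera to world coordinates). Camera axes: x right, y down, z forward; pixel columns grow to the right and rows downward; lengths in m; the calibration is good to about 2 mm. A picture is of the moment at which its call begins. There is no depth.
- close_job(): hands the job in; it is judged then, once.
The state is a dict: "t": time; "q": joint angles; "dq": joint speeds; "joint_torque": joint torques, N m; "tool_pos": TCP position; "orientation": TCP orientation; "force": force on the tool from outside, world axes, zero at the start; "wrist_torque": the same for the moment, N m; "opening": finger opening in m; "gripper_force": force on a finger pad.
Only numpy, scipy, OpenCV 4.12 (cv2) and the standard library are available. Lean on these libraries where they do the work, as an engineer would, in place of code of your own. Each camera call takes 0.05 s, during which the arm holds its last target. There are 200 camera calls.

TASK

Get the circuit board in the clamshell jig ready for testing: first swing the brass keeper bar over the board's edge, fully home into its detent, then fold the blue lid down, and then take the yellow-handled pin from its stand and push it down through the lid's hole into the jig. The lid is sprung, so press with the pin until its flange has pushed the lid fully shut, and finish like that, still holding the pin and keeping the lid pressed down. Leave the board in its nest and do not disturb the other things on the bench.

Things in the scene. Friction and masses are not known exactly. Their poses are not given: they have to be found in the camera images.
- test_jig: Clamshell jig, fixed. Grey base 150 (its x) x 110 mm (its y), top 28 mm above the bench. Origin: centre of its underside; x away from the robot to the lid's hinge (jig turned up to 0.3 rad), y left, z up. A 36 x 36 mm aluminium post, 44 mm high, with the pin's hole is at the near end, the board in the middle, the hinge at the far end. Lid, keeper and board belong to it.
- jig_hole (a point): Centre of the mouth of the round vertical hole in the aluminium post, at (-52, 0, 44) mm in the jig's frame. 10.5 mm wide, open down to the bench 44 mm below. Axes as the jig's.
- board_nest (a point): Centre of the board's nest on top of the jig's base, at (8, 0, 28) mm in the jig's frame; black rails 4 to 5 mm high surround the board.
- lid_axis (a point): Middle of the lid's hinge axis, at (62, 0, 50) mm in the jig's frame; the axis runs along the jig's y. The hinge cheeks reach up to 57 mm above the bench.
- jig_lid (a joint): Blue lid's angle, rad: 0 shut and level (hard stop), grows opening up and away from the robot, 1.57 upright, at most 1.9. Starts at 1.45 to 1.85, held by hinge friction (0.05 N m). Pushed over from behind it falls; a spring under its near right corner stops it ajar at about 0.08 (tab 9 mm above shut). Pressing it shut takes about 7 N at its hole; let go, it springs back to 0.08.
- lid_hole (a point): Centre of the outer mouth of the lid's 12 mm hole, 114 mm from the hinge axis; z out of the lid's upper face. The lid: blue frame 100 mm wide, 10 mm thick, clear window, reaching 97 mm from the axis, then a tab 36 mm wide reaching to 132 mm with the hole. Shut, its top is 55 and underside 45 mm above the bench, the hole over the post's hole.
- keeper (a joint): Brass keeper bar's angle about its upright pivot, rad: 0 shut (bar along the jig's x, over the board's left edge; hard stop), grows swinging out to the jig's left (+y), at most 1.25. Starts at 0.7 to 1.15. Stays where left (friction 0.02 N m); just before 0 it must be pushed over a sprung ball (about 2 N at the knob), which then holds it.
- keeper_axis (a point): Keeper bar's pivot, at (43, 33, 33) mm in the jig's frame. The bar is 12 mm wide and lies 33 to 39 mm above the bench.
- keeper_knob (a point): Top of the red upright knob on the keeper bar's free end, 98 mm from the pivot; moves with the bar. The knob is 13 mm across and stands from 39 to 56 mm above the bench. Push it sideways or pinch it from above. Shut, it is at (-55, 33) mm in the jig's frame, clear of lid and tab.
- jig_board: Green circuit board 46 (x) x 62 (y) mm, bare board 1 to 3 mm above its origin, its parts up to 13 mm. Loose, lies in the nest from the start. Origin: centre of its underside; z up.
- pin_stand: Green block 50 x 50 mm and 50 mm high on a 64 x 64 x 6 mm foot, fixed to the bench, with a vertical 10 mm hole through its centre in which the pin stands. Origin: centre of the underside, on the bench.
- lock_pin: Loose pin, about 60 g, 86 mm long, upright in the stand. Origin: its lower tip; z towards the handle. Steel shank 8 mm thick from 0 to 46 mm with a rounded (hemispherical) lower end; steel flange 24 mm across, 46 to 50 mm; round yellow handle with black rings, 18 mm thick, 50 to 86 mm. In the stand the flange rests on its top (tip 4 mm above the bench).
- pin_tip (a point): The pin's lower tip (its body's origin).
- flux_jar: Bystander: small amber jar with a black lid, 52 mm across and 38 mm high. Not to be moved.
- tape_electric: Bystander: black roll of tape lying flat, 55 mm across and 19 mm high. Not to be moved.
- alu_block: Bystander: light metal block 32 x 50 x 20 mm. Not to be moved.
- cell_block: Bystander: black and copper block battery 27 x 47 x 18 mm. Not to be moved.
Not all that is in view belongs to the job. Of the things shaped like the jig_board, the green one is meant.

How it is judged:
On the way, in this order (a step that is already met when the one before it is completed fails the run):
1. the keeper bar is swung fully home into its detent while the lid is still open (value of joint keeper below 0.05 rad and value of joint jig_lid above 0.6 rad), for 0.2 s.
2. the lid is folded down while the pin is still in its stand (value of joint jig_lid below 0.13 rad and distance between pin_tip and pin_stand below 0.03 m), for 0.2 s.
3. the pin is lifted out of its stand (height (world z) of pin_tip above 0.048 m), for 0.1 s.
At the end, for the whole second after the job is handed in: For the last second: keeper within 0.05 rad of home, lid within 0.02 rad of shut, pin upright (0.12 rad) and at rest, its tip 30 mm below the post mouth and within 5 mm of the hole axis, pressing the jig with over 3 N and held with over 2 N; board within 8 mm of its nest (value of joint keeper below 0.05 rad and value of joint jig_lid below 0.02 rad and horizontal distance between pin_tip and jig_hole below 0.005 m and z of pin_tip in the frame of jig_hole below -0.03 m and angle between lock_pin's own z axis and vertical below 0.12 rad and contact force between lock_pin and test_jig above 3 N and contact force between the fingers and lock_pin above 2 N and distance between jig_board and board_nest below 0.008 m and linear speed of lock_pin below 0.02 m/s); the arm keeps its last pose, push and grip.
It fails at once if a bystander is moved by more than 30 mm (distance of any of flux_jar, tape_electric, alu_block, cell_block from where it was at the start of the episode above 0.03 m).
It fails at once if the board leaves its nest (more than 15 mm) (distance between jig_board and board_nest above 0.015 m).
It also fails if it takes over 64 s, if anything falls off the work surface, if the arm or the gripper's body presses on something with over 40 N, if the wrist force passes 120 N, or if a joint passes its speed limit or range.

## Working session

There is one attempt and no reset: what is moved stays moved. The work goes in short steps, Python scripts to look and compute and a tool call to move; the robot and the scene stay as the last step left them, time stands still between calls to the robot, and variables do not carry over. Pictures are saved under pics/ and viewed, at most 13 in all, crops included, and the job is handed in when it is done.

Besides the shell and the picture viewer there is one more tool, called after "Request:" by a JSON object that holds its "fn" and its "kwargs". arm_command: Moves the arm, as the interface text tells. Shifts and turns lie within -1 to 1; 1 stands for 0.2 m of shift or pi rad of turn. Its arguments: {"type":"object","properties":{"increments":{"type":"array","items":{"type":"array","items":{"type":"number","minimum":-1,"maximum":1}}},"fingers":{"type":"number"},"force":{"type":"number"}},"required":["increments"]}

```bash
mkdir -p pics
cat > h.py <<'E'
from plant import *
import numpy as np, cv2, json
from scipy.spatial.transform import Rotation as R
def snap(name,fn,crop=None,s=1):
    c=read_camera(name); im=c["image"][:,:,::-1]
    np.savez('pics/'+fn+'.npz',T=c["T"],k=[c["fx"],c["fy"],c["cx"],c["cy"]],im=im)
    if crop: im=im[crop[1]:crop[3],crop[0]:crop[2]]
    if s!=1: im=cv2.resize(im,None,fx=s,fy=s,interpolation=cv2.INTER_CUBIC)
    cv2.imwrite('pics/'+fn+'.png',im); return c
def px(fn,u,v,z):
    d=np.load('pics/'+fn+'.npz');T=d['T'];fx,fy,cx,cy=d['k']
    r=T[:3,:3]@np.array([(u-cx)/fx,(v-cy)/fy,1]);o=T[:3,3]
    return o+r*(z-o[2])/r[2]
def proj(fn,p):
    d=np.load('pics/'+fn+'.npz');T=d['T'];fx,fy,cx,cy=d['k']
    q=T[:3,:3].T@(np.array(p)-T[:3,3]);return np.array([fx*q[0]/q[2]+cx,fy*q[1]/q[2]+cy])
def inc(pos,Rt):
    "tool target (TCP pos, Rotation) -> row numbers from present pose"
    s=read_state();R0=R.from_rotvec(s['orientation'])
    return np.round(np.r_[R0.inv().apply(np.array(pos)-s['tool_pos'])/0.2,(R0.inv()*Rt).as_rotvec()/np.pi],4)
E
python3 - <<'E'
from h import *
snap('scene','s0');snap('side','d0')
a=cv2.imread('pics/s0.png');b=cv2.imread('pics/d0.png')
s=read_state();print({k:np.round(v,3) for k,v in s.items()})
print(R.from_rotvec(s['orientation']).as_matrix().round(3))
for n in('s0','d0'):
  d=np.load(f'pics/{n}.npz');print(d['T'].round(3),d['k'])
E
```

```text
{'t': np.float64(0.1), 'q': array([-1.189,  0.131,  1.489, -0.   ,  1.523, -0.085]), 'dq': array([-0.001, -0.   , -0.   ,  0.   , -0.   , -0.001]), 'joint_torque': array([ 1.0000e-03, -5.6134e+01, -4.9309e+01,  7.7000e-02,  2.9000e-02,
       -0.0000e+00]), 'tool_pos': array([ 0.27 , -0.536,  0.404]), 'orientation': array([-3.055, -0.726,  0.   ]), 'force': array([ 0.636, -0.169,  0.753]), 'wrist_torque': array([-0.039, -0.024,  0.01 ]), 'gripper_force': np.float64(0.0), 'opening': np.float64(0.093)}
[[ 0.893  0.45  -0.001]
 [ 0.45  -0.893  0.002]
 [ 0.    -0.002 -1.   ]]
[[-0.53  -0.412  0.742 -0.247]
 [-0.848  0.232 -0.477  0.522]
 [ 0.025 -0.881 -0.472  0.543]
 [ 0.     0.     0.     1.   ]] [393.20888894 393.20888894 283.40125868 211.12677226]
[[ 0.999 -0.     0.035  0.454]
 [-0.028 -0.588  0.809 -0.819]
 [ 0.02  -0.809 -0.587  0.665]
 [ 0.     0.     0.     1.   ]] [502.31085989 502.31085989 285.30844604 215.84081983]
```

View pics/s0.png

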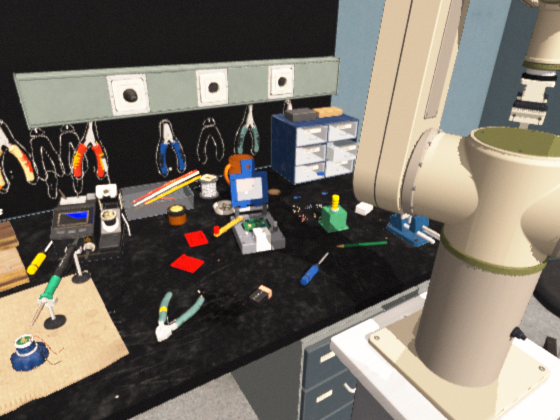

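View pics/d0.png

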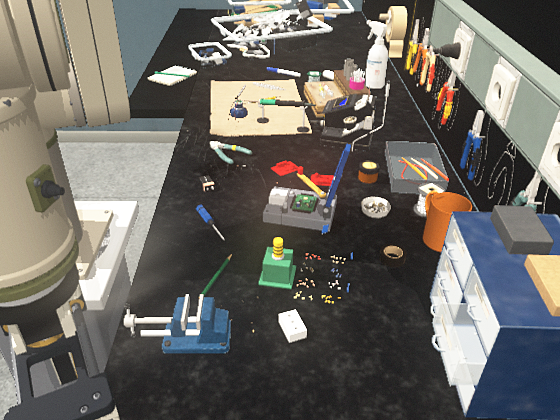

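The scene view shows the jig at about (258,232), the stand at (334,215) and the keeper knob at about (216,231). The side view shows the jig at (300,207) and the stand at (278,265). I'll enlarge both for measuring.

Run:
```python
from h import *
a=np.load('pics/s0.npz')['im'][155:260,200:360];b=np.load('pics/d0.npz')['im'][135:295,240:400]
cv2.imwrite('pics/s0c.png',cv2.resize(a,(800,525),interpolation=cv2.INTER_CUBIC))
cv2.imwrite('pics/d0c.png',cv2.resize(b,(600,600),interpolation=cv2.INTER_CUBIC))
```

```text
(no output)
```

View pics/s0c.png

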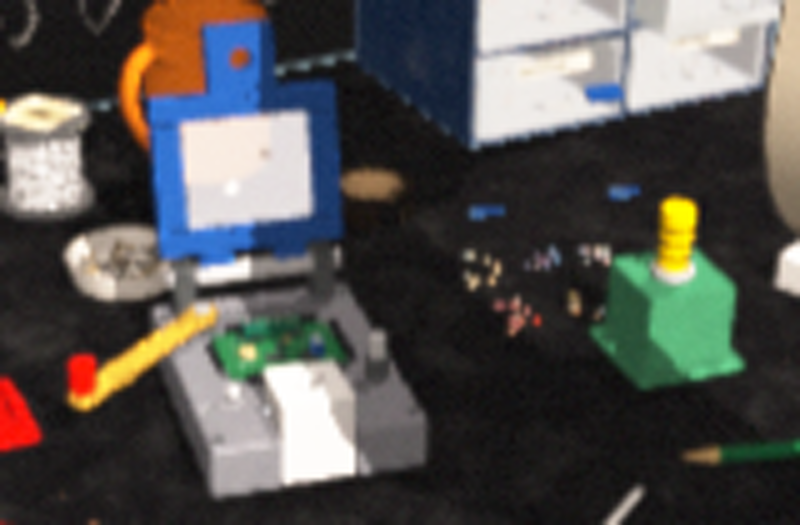

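View pics/d0c.png

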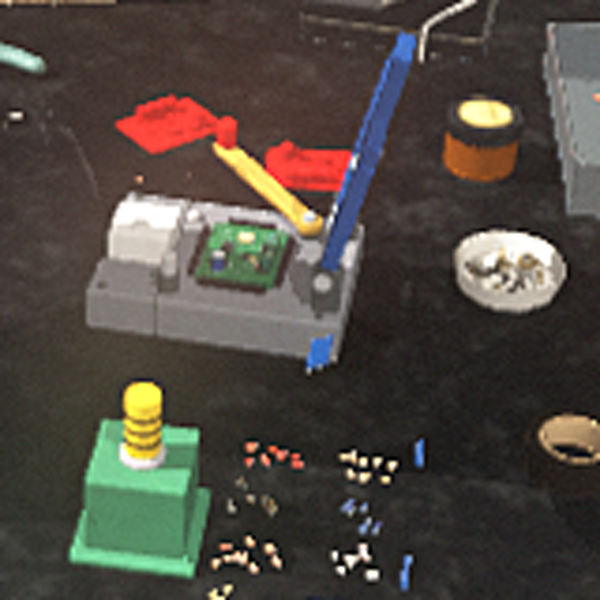

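```bash
cat > fit.py <<'E'
from h import *
from scipy.optimize import least_squares
S=lambda x,y:('s0',200+x/5,155+y/5); D=lambda x,y:('d0',240+x/3.75,135+y/3.75)
obs=[(S(208,457),[-75,55,28]),(S(215,497),[-75,55,0]),(S(425,460),[-75,-55,0]),(S(427,417),[-75,-55,28]),
(D(87,325),[-75,-55,0]),(D(88,288),[-75,-55,28]),(D(337,365),[75,-55,0]),(D(312,218),[43,33,41]),
(S(82,360),'k'),(D(228,122),'k'),(S(240,57),'l')]
def w(p,q):
    c,s=np.cos(p[2]),np.sin(p[2]);q=np.array(q)/1000.
    return np.array([p[0]+c*q[0]-s*q[1],p[1]+s*q[0]+c*q[1],q[2]])
def pts(p,q):
    if q=='k': return w(p,[43-98*np.cos(p[3]),33+98*np.sin(p[3]),56])
    if q=='l': c,s=np.cos(p[4]),np.sin(p[4]);return w(p,[62-114*c+5*s,0,50+114*s+5*c])
    return w(p,q)
f=lambda p:np.concatenate([proj(o[0],pts(p,q))-o[1:] for o,q in obs])
r=least_squares(f,[0.5,0,0,.9,1.6]);print('jig x y yaw keeper lid',r.x.round(4));print(r.fun.reshape(-1,2).round(1).tolist())
np.save('jig.npy',r.x)
print('knob',pts(r.x,'k'),'hole',w(r.x,[-52,0,44]),'lidhole',pts(r.x,'l'),'shutknob',w(r.x,[-55,33,56]))
o2=[(S(680,203),.09),(S(674,272),.052),(D(143,387),.09),(D(142,457),.052)]
g=lambda p:np.concatenate([proj(o[0],[p[0],p[1],z])-o[1:] for o,z in o2])
r=least_squares(g,[.5,-.2]);print('pin',r.x,r.fun.round(1)); np.save('pin.npy',r.x)
E
python3 fit.py
```

```text
jig x y yaw keeper lid [ 0.5289  0.1064 -0.2344  0.8375  1.6316]
[[-0.0, -2.0], [-1.1, -0.3], [-0.1, -0.0], [-0.2, -0.9], [-0.5, 1.1], [-0.9, 0.7], [0.2, 0.1], [-0.6, -0.3], [-0.6, -0.5], [-0.7, 0.1], [-0.2, 0.2]]
knob [0.53154828 0.21453056 0.056     ] hole [0.47836495 0.11844148 0.044     ] lidhole [0.60084404 0.0891927  0.16348498] shutknob [0.48311208 0.15123576 0.056     ]
pin [ 0.47228236 -0.10308162] [-0.9 -0.2 -0.9 -1.3 -0.6  2.  -0.6 -0.8]
```

```bash
cat >> h.py <<'E'
J=lambda:np.load('jig.npy')
def jw(q): # jig mm -> world m
    p=J();c,s=np.cos(p[2]),np.sin(p[2]);q=np.array(q)/1000.
    return np.array([p[0]+c*q[0]-s*q[1],p[1]+s*q[0]+c*q[1],q[2]])
def wj(P):
    p=J();c,s=np.cos(p[2]),np.sin(p[2]);d=np.array(P[:2])-p[:2]
    return np.round(1000*np.array([c*d[0]+s*d[1],-s*d[0]+c*d[1],P[2]]),1)
def Rj(): 
    a=J()[2];return R.from_matrix(np.array([[np.cos(a),np.sin(a),0],[np.sin(a),-np.cos(a),0],[0,0,-1]]))
def where():
    s=read_state();T=R.from_rotvec(s['orientation']);tip=s['tool_pos']+T.apply([0,0,.186])
    print('t',round(float(s['t']),2),'tip jig',wj(tip),'F',np.round(s['force'],1),'open',round(float(s['opening']),4),'grip',round(float(s['gripper_force']),1),'q',np.round(s['q'],2),'rot err',(Rj().inv()*T).as_rotvec().round(3))
E
python3 - <<'E'
from h import *
where()
print('jar',wj(px('d0',368,168,.038)),'alu?',px('d0',368,168,.038))
t=jw([-22,142,120+186]);t[2]=.306
mid=np.array([.40,-.28,.405])
print('1:',inc(mid,Rj()))
R0=Rj()
for a,b in((mid,[.47,-.02,.405]),([.47,-.02,.405],[t[0],t[1],.405])): print(R0.inv().apply(np.array(b)-a)/.2)
E
```

```text
t 0.1 tip jig [-103.  -684.3  217.8] F [ 0.6 -0.2  0.8] open 0.093 grip 0.0 q [-1.19  0.13  1.49 -0.    1.52 -0.09] rot err [ 0.002 -0.    -0.701]
jar [135.4 174.2  38. ] alu? [0.70114472 0.244389   0.038     ]
1: [ 1.1558e+00 -8.4870e-01 -4.5000e-03 -5.0000e-04  1.0000e-04  2.2320e-01]
[ 0.03847007 -1.34574145  0.        ]
[ 0.0298984  -1.39299049  0.        ]
```

Request:
{"fn": "arm_command", "kwargs": {"increments": [[0.2, -0.146, 0, 0, 0, 0.0446], [0.4, -0.292, 0, 0, 0, 0.0893], [0.6, -0.438, 0, 0, 0, 0.134], [0.8, -0.584, 0, 0, 0, 0.1786], [1.0, -0.73, 0, 0, 0, 0.2232]], "fingers": 1, "force": 20}}

```text
t: 0.72
tool_pos: [0.3833, -0.3138, 0.4044]
orientation: [-3.119, 0.375, 0.0]
force: [0.5, 0.2, 0.4]
opening: 0.0477
gripper_force: 0.0
```

Request:
{"fn": "arm_command", "kwargs": {"increments": [[0.008, -0.195, 0, 0, 0, 0], [0.016, -0.39, 0, 0, 0, 0], [0.024, -0.585, 0, 0, 0, 0], [0.032, -0.78, 0, 0, 0, 0], [0.04, -0.975, 0, 0, 0, 0]]}}

```text
t: 1.35
tool_pos: [0.436, -0.1263, 0.4044]
orientation: [-3.12, 0.367, 0.001]
force: [0.7, -0.5, 0.2]
opening: 0.0015
gripper_force: 0.0
```

Request:
{"fn": "arm_command", "kwargs": {"increments": [[0.008, -0.195, 0, 0, 0, 0], [0.016, -0.39, 0, 0, 0, 0], [0.024, -0.585, 0, 0, 0, 0], [0.032, -0.78, 0, 0, 0, 0], [0.04, -0.975, 0, 0, 0, 0]]}}

```text
t: 1.98
tool_pos: [0.4891, 0.0615, 0.4044]
orientation: [3.12, -0.367, -0.001]
force: [0.3, -0.0, -0.1]
opening: 0.0005
gripper_force: 0.0
```

Run:
```python
from h import *
where(); c=snap('wrist','w1'); print(c['T'].round(3),c['fx'],c['cx'],c['cy'])
for q in([-52,0,44],[-75,55,28],[-22,106,56]): print(proj('w1',jw(q)))
```

```text
t 1.98 tip jig [-28.4 -52.9 218.4] F [ 0.3 -0.  -0.1] open 0.0005 grip 0.0 q [ 0.02 -0.16  1.78 -0.    1.53  1.83] rot err [-0.    -0.001 -0.   ]
[[-0.232 -0.938 -0.258  0.561]
 [-0.973  0.224  0.062  0.044]
 [-0.     0.266 -0.964  0.385]
 [ 0.     0.     0.     1.   ]] 344.6195649604589 279.3732781160426 206.6907856059028
[227.12320026 209.91386145]
[179.68692106 226.1739493 ]
[114.93791942 183.62839697]
```

View pics/w1.png

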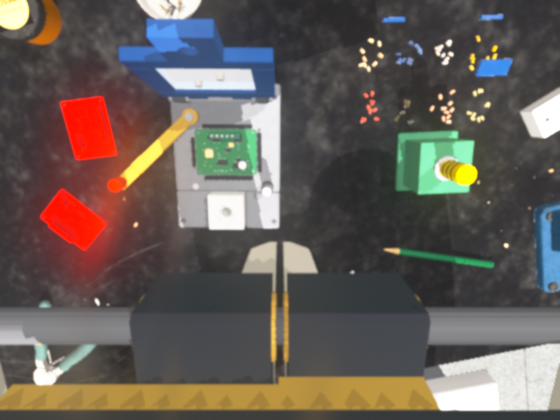

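The wrist view confirms the jig fit: the post hole is at (226,211) against a prediction of (227,210), and the knob is at (117,184). The pin top is at (463,174). Next I go outside the knob and lower the fingers.

Request:
{"fn": "arm_command", "kwargs": {"increments": [[0.006, -0.2, 0.05, 0, 0, 0], [0.012, -0.4, 0.15, 0, 0, 0], [0.018, -0.6, 0.25, 0, 0, 0], [0.024, -0.8, 0.37, 0, 0, 0], [0.03, -0.975, 0.49, 0, 0, 0]]}}

```text
t: 2.65
tool_pos: [0.5402, 0.2497, 0.3056]
orientation: [3.12, -0.367, -0.001]
force: [-0.1, -0.5, -0.1]
opening: 0.0005
gripper_force: 0.0
```

Request:
{"fn": "arm_command", "kwargs": {"increments": [[0, 0, 0.1, 0, 0, 0], [0, 0, 0.2, 0, 0, 0], [0, 0, 0.3, 0, 0, 0], [0, 0, 0.37, 0, 0, 0], [0, 0, 0.37, 0, 0, 0]]}}

```text
t: 3.28
tool_pos: [0.5397, 0.2477, 0.2314]
orientation: [3.119, -0.368, -0.003]
force: [-0.1, 0.6, -0.8]
opening: 0.0003
gripper_force: 0.0
```

Run:
```python
from h import *
where()
print('pin top pred',proj('w1',[*np.load('pin.npy'),.09]),px('w1',463,174,.09),np.load('pin.npy'))
```

```text
t 3.27 tip jig [-22.7 139.8  45.4] F [-0.1  0.6 -0.8] open 0.0003 grip 0.0 q [ 0.34  0.26  1.67 -0.    1.21  2.15] rot err [-0.001 -0.002  0.001]
pin top pred [468.17809736 173.81685061] [ 0.47316167 -0.09871452  0.09      ] [ 0.47228236 -0.10308162]
```

Request:
{"fn": "arm_command", "kwargs": {"increments": [[0, 0.05, 0, 0, 0, 0], [-0.04, 0.095, 0, 0, 0, 0], [-0.077, 0.14, 0, 0, 0, 0], [-0.1, 0.185, 0, 0, 0, 0], [-0.123, 0.225, 0, 0, 0, 0]]}}

```text
t: 3.9
tool_pos: [0.5053, 0.2099, 0.233]
orientation: [-3.12, 0.367, -0.0]
force: [0.2, 0.3, 1.1]
opening: 0.0004
gripper_force: 0.6
```

Request:
{"fn": "arm_command", "kwargs": {"increments": [[-0.015, 0.05, 0, 0, 0, 0], [-0.028, 0.092, 0, 0, 0, 0], [-0.035, 0.13, 0, 0, 0, 0], [-0.039, 0.16, 0, 0, 0, 0], [-0.04, 0.18, 0, 0, 0, 0]]}}

```text
t: 4.53
tool_pos: [0.4897, 0.177, 0.2328]
orientation: [-3.12, 0.368, -0.0]
force: [0.2, 0.9, 0.3]
opening: 0.0004
gripper_force: 0.4
```

Run:
```python
from h import *
where(); snap('wrist','w2')
print(proj('w2',jw([-55,33,56])),proj('w2',jw([43,33,39])))
```

```text
t 4.53 tip jig [-54.6  59.6  46.8] F [0.2 0.9 0.3] open 0.0004 grip 0.4 q [0.25 0.07 1.88 0.   1.19 2.05] rot err [0. 0. 0.]
[331.201293   266.51085903] [334.19921386  58.88001326]
```

View pics/w2.png

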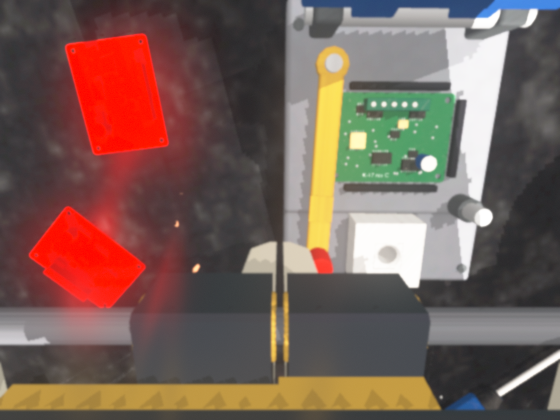

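The bar is almost home, with its end at (320,258) against (331,266) when fully shut, so about 5 mm remains. I push on through the detent.

Request:
{"fn": "arm_command", "kwargs": {"increments": [[0, 0.01, 0, 0, 0, 0], [0, 0.02, 0, 0, 0, 0], [0, 0.028, 0, 0, 0, 0], [0, 0.034, 0, 0, 0, 0], [0, 0.034, 0, 0, 0, 0]]}}

```text
t: 5.2
tool_pos: [0.4884, 0.1712, 0.2333]
orientation: [-3.118, 0.367, -0.002]
force: [-0.0, 5.2, 1.1]
opening: 0.0001
gripper_force: 2.5
```

Run:
```python
from h import *
where(); snap('wrist','w3')
print(proj('w3',jw([-55,33,56])),proj('w3',jw([43,33,39])),proj('w3',jw([-20,33,39])))
im=np.load('pics/w3.npz')['im']; h=cv2.cvtColor(im,cv2.COLOR_BGR2HSV)
m=cv2.inRange(h,(20,120,120),(32,255,255))
for v in (90,120,150,180,210,230,240):
  u=np.where(m[v,270:420])[0]+270; print(v,u.min() if len(u) else 0,u.max() if len(u) else 0, np.median(u))
for x in(20,0,-20,-30): print(proj('w3',jw([x,33,39])))
```

```text
t 5.2 tip jig [-54.4  54.   47.3] F [-0.   5.2  1.1] open 0.0001 grip 2.5 q [0.24 0.06 1.89 0.   1.19 2.04] rot err [ 0.002  0.001 -0.   ]
[319.89246095 266.53821732] [322.31365535  59.56027178] [318.32944425 190.40651549]
90 308 331 319.5
120 308 330 319.0
150 307 329 318.0
180 306 328 317.0
210 305 326 315.5
230 305 325 315.0
240 305 324 314.5
[320.76762597 110.33372021]
[319.51136976 151.59067224]
[318.32944425 190.40651549]
[317.76432398 208.96573907]
```

Request:
{"fn": "arm_command", "kwargs": {"increments": [[0, 0.01, 0, 0, 0, 0], [0, 0.02, 0, 0, 0, 0], [0, 0.02, 0, 0, 0, 0], [0, 0.02, 0, 0, 0, 0], [0, 0.02, 0, 0, 0, 0]]}}

```text
t: 5.88
tool_pos: [0.4879, 0.1685, 0.2343]
orientation: [-3.116, 0.366, -0.004]
force: [0.3, 12.3, 6.3]
opening: 0.0004
gripper_force: 6.1
```

Run:
```python
from h import *
where()
```

```text
t 5.88 tip jig [-54.   51.7  48.3] F [ 0.3 12.3  6.3] open 0.0004 grip 6.1 q [0.23 0.06 1.89 0.   1.19 2.04] rot err [ 0.005  0.002 -0.   ]
```

Request:
{"fn": "arm_command", "kwargs": {"increments": [[0, -0.08, 0, 0, 0, 0], [0, -0.2, 0, 0, 0, 0], [0, -0.25, -0.25, 0, 0, 0], [0, -0.25, -0.55, 0, 0, 0], [0, -0.25, -0.85, 0, 0, 0]]}}

```text
t: 6.5
tool_pos: [0.4985, 0.2158, 0.4038]
orientation: [3.119, -0.367, -0.002]
force: [0.9, 0.3, -0.4]
opening: 0.0005
gripper_force: 0.0
```

Run:
```python
from h import *
where()
for u,v,z in((440,248,0),(428,205,.08),(375,215,0)): print(wj(px('d0',u,v,z)))
```

```text
t 6.5 tip jig [-55.2  99.  217.8] F [ 0.9  0.3 -0.4] open 0.0005 grip 0.0 q [ 0.31 -0.02  1.65 -0.    1.52  2.12] rot err [-0.002 -0.001 -0.   ]
[306.7 -54.8   0. ]
[268.2 -20.4  80. ]
[166.1  32.7   0. ]
```

Request:
{"fn": "arm_command", "kwargs": {"increments": [[0.17, 0.1, -0.05, 0, 0, 0], [0.34, 0.2, -0.05, 0, 0, 0], [0.51, 0.3, -0.05, 0, 0, 0], [0.68, 0.4, 0, 0, 0, 0], [0.85, 0.5, 0, 0, 0, 0]]}}

```text
t: 7.12
tool_pos: [0.6416, 0.0779, 0.401]
orientation: [3.119, -0.367, -0.004]
force: [0.1, -0.0, 0.2]
opening: 0.0006
gripper_force: 0.0
```

Request:
{"fn": "arm_command", "kwargs": {"increments": [[0, 0, 0.1, 0, 0, 0], [0, 0, 0.2, 0, 0, 0], [0, 0, 0.3, 0, 0, 0], [0, 0, 0.4, 0, 0, 0], [0, 0, 0.4, 0, 0, 0]]}}

```text
t: 7.75
tool_pos: [0.6398, 0.0791, 0.3199]
orientation: [3.119, -0.366, -0.007]
force: [0.1, 0.3, 0.6]
opening: 0.0005
gripper_force: 0.0
```

Run:
```python
from h import *
where()
```

```text
t 7.75 tip jig [113.3  -1.  133.9] F [0.1 0.3 0.6] open 0.0005 grip 0.0 q [ 0.04  0.3   1.45 -0.    1.4   1.85] rot err [-0.001 -0.004 -0.001]
```

Request:
{"fn": "arm_command", "kwargs": {"increments": [[-0.1, 0, 0, 0, 0, 0], [-0.18, 0, 0, 0, 0, 0], [-0.26, 0, 0, 0, 0, 0], [-0.34, 0, 0, 0, 0, 0], [-0.42, 0, 0, 0, 0, 0]]}}

```text
t: 8.38
tool_pos: [0.559, 0.0984, 0.324]
orientation: [-3.12, 0.367, -0.003]
force: [-0.2, -0.1, -0.4]
opening: 0.0005
gripper_force: 0.2
```

Request:
{"fn": "arm_command", "kwargs": {"increments": [[-0.06, 0, 0, 0, 0, 0], [-0.12, 0, 0, 0, 0, 0], [-0.18, 0, 0, 0, 0, 0], [-0.24, 0, 0, 0, 0, 0], [-0.24, 0, 0, 0, 0, 0]]}}

```text
t: 9.0
tool_pos: [0.5118, 0.1095, 0.3227]
orientation: [-3.12, 0.367, 0.0]
force: [0.1, 0.9, 0.8]
opening: 0.0005
gripper_force: 0.0
```

Run:
```python
from h import *
where(); snap('side','d1',(230,125,410,285),3.75)
```

```text
t 9.0 tip jig [-17.4  -0.9 136.7] F [0.1 0.9 0.8] open 0.0005 grip 0.0 q [ 0.11 -0.02  1.8   0.    1.37  1.92] rot err [ 0. -0. -0.]
```

View pics/d1.png

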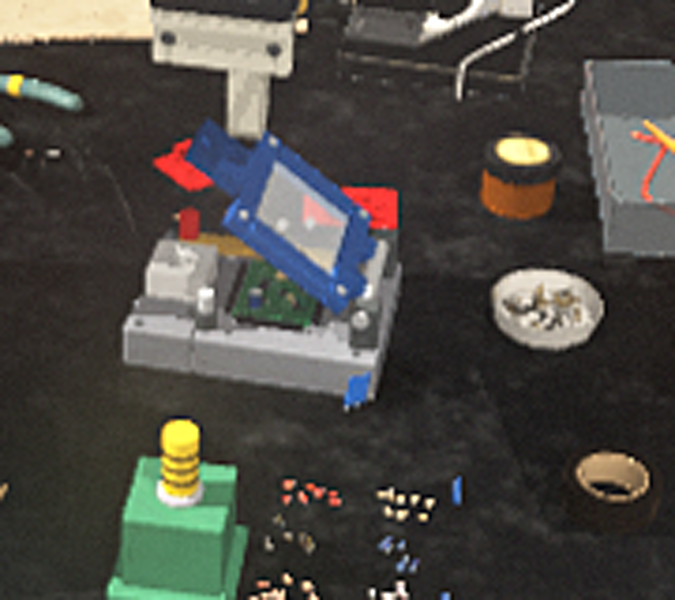

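The lid is falling and was at about 0.7 rad. The keeper is home. I'll move towards the pin, open the fingers and check the lid.

Run:
```python
from h import *
where(); p=wj([.4727,-.101,.09]); print(p)
snap('side','d2')
```

```text
t 9.05 tip jig [-16.8  -0.9 136.8] F [0.4 0.1 0.1] open 0.0007 grip 0.0 q [ 0.11 -0.02  1.8  -0.    1.37  1.92] rot err [ 0.  0. -0.]
[  -6.5 -214.8   90. ]
```

Request:
{"fn": "arm_command", "kwargs": {"increments": [[0, 0, -0.05, 0, 0, 0], [0, 0, -0.1, 0, 0, 0], [0, 0, -0.15, 0, 0, 0], [0, 0.1, -0.2, 0, 0, 0], [0, 0.2, -0.2, 0, 0, 0]], "fingers": -1}}

```text
t: 9.72
tool_pos: [0.5033, 0.0692, 0.3644]
orientation: [3.12, -0.366, 0.003]
force: [0.4, -0.3, 0.5]
opening: 0.0456
gripper_force: 0.0
```

Run:
```python
from h import *
where(); p=wj([.4727,-.101,.09]); print(p)
snap('side','d3',(230,125,410,285),3.75)
def lid(a): 
  c,s=np.cos(a),np.sin(a);return jw([62-132*c+5*s,0,50+132*s+5*c])
for a in(0,.08,.3,.5): print(a,(proj('d3',lid(a))-[230,125])*3.75)
```

```text
t 9.72 tip jig [-16.  -42.  178.4] F [ 0.4 -0.3  0.5] open 0.0456 grip 0.0 q [ 0.04 -0.1   1.79 -0.    1.44  1.84] rot err [ 0.     0.002 -0.001]
[  -6.5 -214.8   90. ]
0 [152.29549563 239.8619357 ]
0.08 [153.70822751 225.06274804]
0.3 [164.86125283 185.44798048]
0.5 [184.18156896 152.13794986]
```

View pics/d3.png

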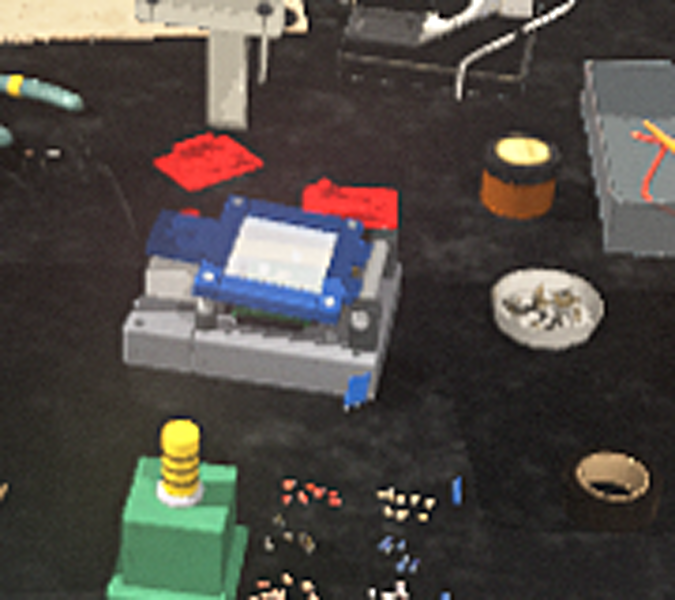

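The lid rests ajar at about 0.08, with the tab front near (152,231). I go above the pin.

Request:
{"fn": "arm_command", "kwargs": {"increments": [[0.01, 0.17, 0, 0, 0, 0], [0.02, 0.34, 0, 0, 0, 0], [0.03, 0.51, 0, 0, 0, 0], [0.04, 0.69, 0.07, 0, 0, 0], [0.05, 0.865, 0.14, 0, 0, 0]]}}

```text
t: 10.4
tool_pos: [0.4722, -0.1019, 0.335]
orientation: [3.12, -0.368, 0.001]
force: [0.5, 0.2, -0.1]
opening: 0.0928
gripper_force: 0.0
```

Run:
```python
from h import *
where(); snap('wrist','w4')
im=np.load('pics/w4.npz')['im']; h=cv2.cvtColor(im,cv2.COLOR_BGR2HSV)
m=cv2.inRange(h,(22,150,120),(34,255,255));m[300:]=0
n,l,st,ce=cv2.connectedComponentsWithStats(m);print(st,ce.round(1))
for z in(.054,.09): print(z,proj('w4',[.4727,-.101,z]))
```

```text
t 10.4 tip jig [  -6.6 -215.8  149. ] F [ 0.5  0.2 -0.1] open 0.0928 grip 0.0 q [-0.32 -0.15  1.89 -0.    1.4   1.49] rot err [-0.     0.001  0.   ]
[[     0      0    560    420 234329]
 [   322     47      3      7     17]
 [   341     59      5      7     24]
 [   318     69      5     11     42]
 [   342     69      5      7     26]
 [   328     71     12     12     67]
 [   318     82      4      5     15]
 [   327     87      7      4     20]
 [   266    202     25     34    660]] [[279.5 209.6]
 [322.9  49.9]
 [343.1  62.2]
 [320.   73.9]
 [343.8  71.8]
 [334.4  77.8]
 [319.5  84.1]
 [330.   88.5]
 [277.6 218.9]]
0.054 [277.04921989 208.84686848]
0.09 [276.71003184 223.00515591]
```

View pics/w4.png

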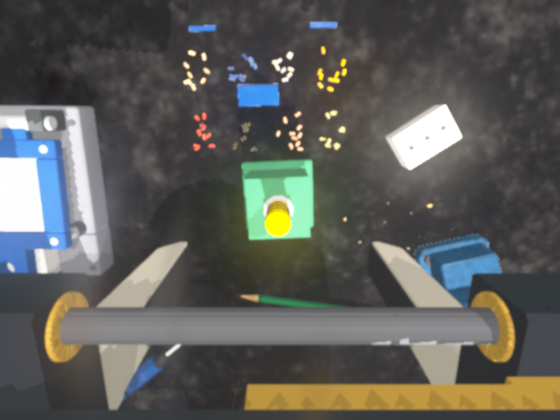

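The wrist view shows the handle top at (278,222), within 1 mm of the prediction. I descend and grip.

Request:
{"fn": "arm_command", "kwargs": {"increments": [[0, 0, 0.12, 0, 0, 0], [0, 0, 0.24, 0, 0, 0], [0, 0, 0.36, 0, 0, 0], [0, 0, 0.465, 0, 0, 0], [0, 0, 0.465, 0, 0, 0]]}}

```text
t: 11.08
tool_pos: [0.4717, -0.1002, 0.2403]
orientation: [-3.119, 0.368, 0.006]
force: [1.0, -0.3, 0.5]
opening: 0.0927
gripper_force: 0.0
```

Request:
{"fn": "arm_command", "kwargs": {"increments": [[0, 0, 0, 0, 0, 0], [0, 0, 0, 0, 0, 0], [0, 0, 0, 0, 0, 0], [0, 0, 0, 0, 0, 0], [0, 0, 0, 0, 0, 0]], "fingers": 1, "force": 40}}

```text
t: 11.7
tool_pos: [0.4728, -0.1002, 0.2419]
orientation: [3.12, -0.367, 0.0]
force: [-0.6, 0.4, 0.4]
opening: 0.0472
gripper_force: 0.0
```

Request:
{"fn": "arm_command", "kwargs": {"increments": [[0, 0, 0, 0, 0, 0], [0, 0, 0, 0, 0, 0], [0, 0, 0, 0, 0, 0], [0, 0, 0, 0, 0, 0], [0, 0, 0, 0, 0, 0]]}}

```text
t: 12.32
tool_pos: [0.4727, -0.1002, 0.2417]
orientation: [-3.12, 0.367, 0.0]
force: [0.1, -1.2, 0.3]
opening: 0.0172
gripper_force: 40.0
```

Run:
```python
from h import *
where()
```

```text
t 12.32 tip jig [  -6.7 -214.    55.7] F [ 0.1 -1.2  0.3] open 0.0172 grip 40.0 q [-0.32 -0.04  1.97 -0.    1.21  1.49] rot err [ 0. -0.  0.]
```

Request:
{"fn": "arm_command", "kwargs": {"increments": [[0, 0, -0.1, 0, 0, 0], [0, 0, -0.2, 0, 0, 0], [0, 0, -0.3, 0, 0, 0], [0, 0, -0.4, 0, 0, 0], [0, -0.07, -0.48, 0, 0, 0]]}}

```text
t: 12.95
tool_pos: [0.4761, -0.0866, 0.3386]
orientation: [3.12, -0.37, 0.001]
force: [-0.3, 0.3, -2.2]
opening: 0.0176
gripper_force: 40.0
```

Request:
{"fn": "arm_command", "kwargs": {"increments": [[-0.045, -0.2, 0, 0, 0, 0], [-0.09, -0.4, 0, 0, 0, 0], [-0.135, -0.6, 0, 0, 0, 0], [-0.18, -0.8, 0, 0, 0, 0], [-0.226, -0.97, 0, 0, 0, 0]]}}

```text
t: 13.58
tool_pos: [0.4767, 0.1149, 0.3377]
orientation: [-3.12, 0.366, 0.0]
force: [0.1, -0.5, -1.1]
opening: 0.0176
gripper_force: 40.0
```

Run:
```python
from h import *
where(); w=snap('wrist','w5'); s=snap('scene','s5');snap('side','d5')
d=np.load('pics/w5.npz')['im'][100:400,130:430]
e=np.load('pics/d5.npz')['im'][120:240,220:340]
cv2.imwrite('pics/c5.png',np.hstack([cv2.resize(d,(400,400)),cv2.resize(e,(400,400),interpolation=cv2.INTER_CUBIC)]))
st=read_state();T=R.from_rotvec(st['orientation'])
g=lambda dx,h:st['tool_pos']+T.apply([dx,0,.186+h])
print('pin tip nominal side',(proj('d5',g(0,.0517))-[220,120])*400/120,'top hnd',(proj('d5',g(0,-.034))-[220,120])*400/120)
c,s_=np.cos(.08),np.sin(.08);L=jw([62-114*c+5*s_,0,50+114*s_+5*c])
print('lid hole side',(proj('d5',L)-[220,120])*400/120,'wrist',(proj('w5',L)-[130,100])*4/3,'pin tip wrist',(proj('w5',g(0,.0517))-[130,100])*4/3)
```

```text
t 13.57 tip jig [-52.9  -3.7 151.7] F [ 0.1 -0.5 -1.1] open 0.0176 grip 40.0 q [ 0.13 -0.13  1.87  0.    1.4   1.94] rot err [ 0.    -0.    -0.001]
pin tip nominal side [193.1636223 178.489668 ] top hnd [194.89029952  59.72253932]
lid hole side [196.28942216 221.98382747] wrist [191.33537247 145.8324774 ] pin tip wrist [198.29137944 168.55723355]
```

View pics/c5.png

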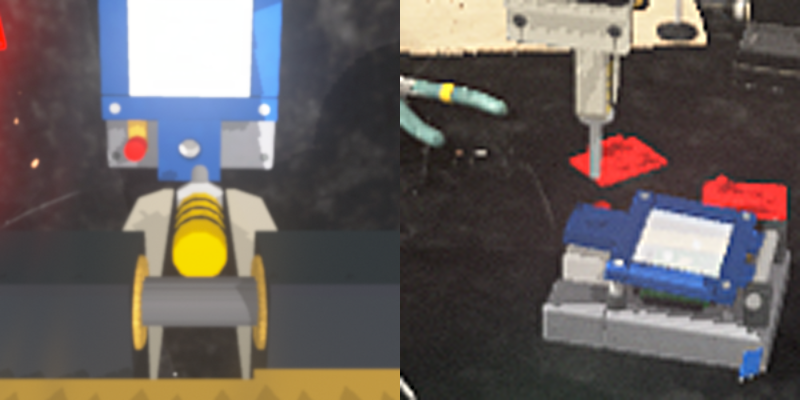

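The wrist crop shows the lid hole at (190,148) and the pin tip at (199,167), both within about 2 mm of prediction. I refine with centroids.

Run:
```python
from h import *
im=np.load('pics/w5.npz')['im']
h=cv2.cvtColor(im,cv2.COLOR_BGR2HSV)
x0,y0,x1,y1=255,192,290,222
m=((h[y0:y1,x0:x1,1]<110)).astype(np.uint8)
n,l,st,ce=cv2.connectedComponentsWithStats(m);print([(s.tolist(),(c+[x0,y0]).round(1).tolist()) for s,c in zip(st[1:],ce[1:]) if s[4]>8])
c,s_=np.cos(.08),np.sin(.08);L=jw([62-114*c+5*s_,0,50+114*s_+5*c]);print('pred',proj('w5',L), 'true at z',wj(px('w5',*[272.6,211],L[2])),wj(L))
im=np.load('pics/w1.npz')['im'];g=cv2.cvtColor(im,cv2.COLOR_BGR2GRAY);print(g[203:221,217:237])
```

```text
[([8, 12, 18, 15, 211], [271.7, 211.0])]
pred [273.50152935 209.37435805] true at z [-52.5   0.7  64.1] [-51.2  -0.   64.1]
[[252 252 251 251 251 251 251 251 251 251 251 252 252 252 251 251 251 252
  252 252]
 [251 251 250 249 250 250 250 250 250 251 251 252 252 251 251 251 251 252
  252 252]
 [251 250 248 247 247 246 245 246 247 249 250 251 251 251 251 251 251 252
  252 251]
 [251 251 249 249 247 244 240 237 237 239 243 247 249 250 251 251 251 251
  251 251]
 [251 251 251 250 247 240 231 222 218 218 223 232 240 247 250 251 250 251
  251 251]
 [251 251 250 248 243 231 216 200 194 193 198 209 223 237 247 250 251 251
  251 251]
 [251 250 247 244 236 223 206 193 187 185 187 192 204 223 240 248 251 251
  251 251]
 [251 249 243 239 231 218 208 201 193 187 186 188 194 209 230 246 250 251
  251 251]
 [251 249 244 239 230 218 212 211 203 194 189 188 191 202 225 243 249 251
  251 251]
 [251 249 247 242 233 221 216 215 212 204 195 190 191 201 224 240 248 250
  250 250]
 [251 250 249 246 238 226 219 218 215 211 202 195 193 205 226 238 245 249
  250 250]
 [251 250 249 248 245 235 225 220 218 214 209 202 203 219 233 240 244 248
  250 251]
 [250 249 248 249 249 245 236 229 224 220 217 216 222 231 241 245 246 248
  250 251]
 [250 249 248 250 251 249 246 241 236 233 231 233 237 242 246 248 248 250
  251 251]
 [251 250 250 251 251 250 250 249 247 246 244 245 246 247 249 250 250 251
  251 251]
 [251 251 250 249 249 250 251 251 250 250 249 249 249 249 250 250 250 251
  251 251]
 [251 250 248 246 247 248 251 251 251 251 251 250 250 250 250 250 251 251
  251 252]
 [251 251 249 248 248 250 251 251 251 251 251 251 250 250 250 251 251 251
  252 252]]
```

Request:
{"fn": "arm_command", "kwargs": {"increments": [[-0.007, -0.025, 0, 0, 0, 0], [-0.007, -0.025, 0.1, 0, 0, 0], [-0.007, -0.025, 0.14, 0, 0, 0], [-0.007, -0.025, 0.14, 0, 0, 0], [-0.007, -0.025, 0.14, 0, 0, 0]]}}

```text
t: 14.35
tool_pos: [0.4772, 0.1175, 0.3104]
orientation: [-3.12, 0.368, -0.001]
force: [0.8, 0.0, -1.0]
opening: 0.017
gripper_force: 40.0
```

Run:
```python
from h import *
where()
```

```text
t 14.35 tip jig [-52.8  -1.1 124.4] F [ 0.8  0.  -1. ] open 0.017 grip 40.0 q [ 0.14 -0.1   1.9   0.    1.34  1.94] rot err [0.    0.001 0.001]
```

Request:
{"fn": "arm_command", "kwargs": {"increments": [[-0.006, -0.011, 0, 0, 0, 0], [-0.006, -0.011, 0.03, 0, 0, 0], [-0.006, -0.011, 0.07, 0, 0, 0], [-0.006, -0.011, 0.1, 0, 0, 0], [-0.006, -0.011, 0.12, 0, 0, 0]]}}

```text
t: 14.98
tool_pos: [0.4761, 0.1202, 0.285]
orientation: [3.12, -0.367, -0.001]
force: [-0.0, 0.0, -0.8]
opening: 0.0174
gripper_force: 40.0
```

Run:
```python
from h import *
where();print(np.round(read_state()['wrist_torque'],2))
```

```text
t 14.97 tip jig [-54.7   1.1  99. ] F [-0.   0.  -0.8] open 0.0174 grip 40.0 q [ 0.14 -0.07  1.92 -0.    1.3   1.95] rot err [-0.    -0.001 -0.   ]
[0.06 0.04 0.02]
```

Request:
{"fn": "arm_command", "kwargs": {"increments": [[0.002, 0, 0.025, 0, 0, 0], [0.002, 0, 0.05, 0, 0, 0], [0.002, 0, 0.08, 0, 0, 0], [0.002, 0, 0.1, 0, 0, 0], [0.002, 0, 0.1, 0, 0, 0]]}}

```text
t: 15.6
tool_pos: [0.4765, 0.1201, 0.2653]
orientation: [3.12, -0.367, -0.001]
force: [0.2, 0.2, -0.6]
opening: 0.0171
gripper_force: 40.0
```

Run:
```python
from h import *
where();print(np.round(read_state()['wrist_torque'],2))
```

```text
t 15.6 tip jig [-54.3   1.2  79.3] F [ 0.2  0.2 -0.6] open 0.0171 grip 40.0 q [ 0.14 -0.05  1.94  0.    1.26  1.95] rot err [-0.    -0.001 -0.   ]
[ 0.04  0.01 -0.  ]
```

Request:
{"fn": "arm_command", "kwargs": {"increments": [[0, 0, 0.025, 0, 0, 0], [0, 0, 0.05, 0, 0, 0], [0, 0, 0.07, 0, 0, 0], [0, 0, 0.085, 0, 0, 0], [0, 0, 0.095, 0, 0, 0]]}}

```text
t: 16.23
tool_pos: [0.4766, 0.1202, 0.2468]
orientation: [-3.12, 0.367, 0.0]
force: [-4.0, 0.8, 6.7]
opening: 0.0172
gripper_force: 40.0
```

Run:
```python
from h import *
where();print(np.round(read_state()['wrist_torque'],2))
```

```text
t 16.23 tip jig [-54.2   1.3  60.8] F [-4.   0.8  6.7] open 0.0172 grip 40.0 q [ 0.14 -0.02  1.95  0.    1.22  1.95] rot err [ 0. -0. -0.]
[0.2  0.71 0.03]
```

Request:
{"fn": "arm_command", "kwargs": {"increments": [[0, 0, 0.005, 0, 0, 0], [0, 0, 0.01, 0, 0, 0], [0, 0, 0.015, 0, 0, 0], [0, 0, 0.015, 0, 0, 0], [0, 0, 0.015, 0, 0, 0]]}}

```text
t: 16.85
tool_pos: [0.4768, 0.1203, 0.2461]
orientation: [-3.12, 0.367, 0.0]
force: [-14.6, -0.9, 27.4]
opening: 0.0174
gripper_force: 40.0
```

Run:
```python
from h import *
where();print(np.round(read_state()['wrist_torque'],2))
```

```text
t 16.85 tip jig [-54.    1.4  60.1] F [-14.6  -0.9  27.4] open 0.0174 grip 40.0 q [ 0.14 -0.02  1.95  0.    1.22  1.95] rot err [ 0. -0. -0.]
[-0.13  2.7  -0.  ]
```

Request:
{"fn": "arm_command", "kwargs": {"increments": [[-0.003, 0, -0.001, 0, 0, 0], [-0.006, 0, -0.003, 0, 0, 0], [-0.006, 0, -0.003, 0, 0, 0], [-0.006, 0, -0.003, 0, 0, 0], [-0.006, 0, -0.003, 0, 0, 0]]}}

```text
t: 17.48
tool_pos: [0.4762, 0.1204, 0.2463]
orientation: [-3.12, 0.367, -0.003]
force: [-6.8, -1.4, 17.8]
opening: 0.0172
gripper_force: 40.0
```

Run:
```python
from h import *
where();print(np.round(read_state()['wrist_torque'],2))
snap('side','d6');snap('wrist','w6')
e=np.load('pics/d6.npz')['im'][125:245,220:340];d=np.load('pics/w6.npz')['im'][60:360,130:430]
cv2.imwrite('pics/c6.png',np.hstack([cv2.resize(d,(400,400)),cv2.resize(e,(400,400),interpolation=cv2.INTER_CUBIC)]))
def pr(a,x,y): 
  c,s=np.cos(a),np.sin(a);return (proj('d6',jw([62-x*c+5*s,y,50+x*s+5*c]))-[220,125])*400/120+[400,0]
for a in(0,.04,.08): print(a,[pr(a,*q).round(1).tolist() for q in((132,-18),(132,18),(97,-50))])
```

```text
t 17.48 tip jig [-54.1   1.4  60.3] F [-6.8 -1.4 17.8] open 0.0172 grip 40.0 q [ 0.14 -0.03  1.95 -0.    1.22  1.95] rot err [ 0.     0.002 -0.   ]
[-0.29  1.36 -0.01]
0 [[562.5, 227.6], [574.8, 199.1], [604.1, 261.4]]
0.04 [[563.0, 221.0], [575.2, 192.6], [604.6, 256.5]]
0.08 [[563.7, 214.4], [576.0, 186.1], [605.4, 251.6]]
```

View pics/c6.png

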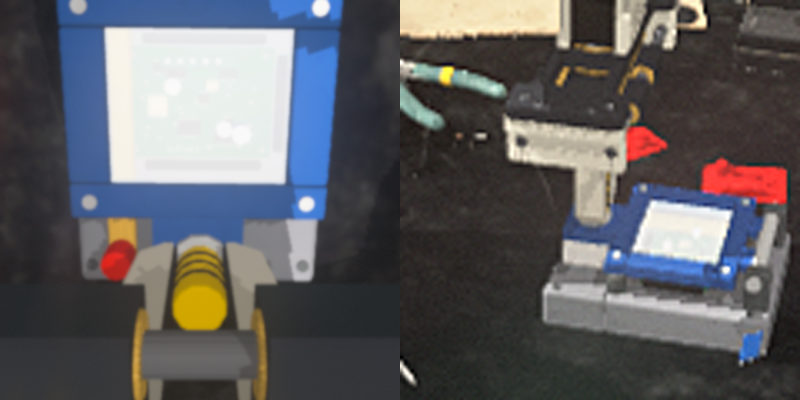

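The tab corner is at (563,233) and the frame corner at (605,267), both at the lid-shut prediction. The keeper is home and the press force is about 18 N against the stop.

Run:
```python
from h import *
where(); print(close_job())
```

```text
t 17.57 tip jig [-54.2   1.4  60.3] F [-7.1 -1.  16.7] open 0.0172 grip 40.0 q [ 0.14 -0.03  1.95 -0.    1.22  1.95] rot err [ 0.     0.002 -0.   ]
the job is handed in; nothing more can be done
None
```

I handed the job in at about 17.6 s with the keeper home, the lid pressed shut and the pin seated in the post, still gripped at 40 N and pressing down with about 17 N; the judge's verdict was not shown.

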